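# Register the long brass bar in the bench stop

### The arm

A 7-joint arm with a two-finger parallel gripper is mounted at the origin on the work surface. World frame = base frame: x ahead of the robot, y to its left, z up, the work surface at z = 0. Lengths are in m, angles in rad, forces in N, time in s.
With the tool pointing down it reaches from about 0.4 to 0.875 m from the base axis. Payload 6.5 kg.
Tool frame: the origin (TCP) lies midway between the tips of the shut fingers; the grasp point (between the pads) lies 19 mm behind it; z points along the fingers, y is the direction in which the jaws open and shut (so a half turn about z gives the same grasp; the last joint's range is limited). The gripper opens to 85 mm and grips with 20 to 120 N. Pads are 22 mm wide; open, the fingers measure 114 mm over their backs; the gripper's body (76 mm by 85 mm) begins 54 mm behind the grasp point. The pads swing forward as they close: fully open they stand 13 mm farther back than shut.
Start: joints at [1.112, 0.536, -0.004, 1.538, 0.003, 1.067, -0.071], TCP at [0.249, -0.6, 0.231] pointing down, gripper open.
Joint ranges: [-2.7, 2.7], [-0.37, 2.16], [-1.27, 1.26], [0.24, 2.4], [-1.31, 4.45], [0.19, 1.91], [-2.76, 2.76]. Speed limits (rad/s): [2.39, 2.39, 3.14, 3.14, 3.14, 3.14, 3.14].

### API

Orientations are given as a unit quaternion [x, y, z, w].
In Python, from rig import * gives the robot as it stands. The module is installed in compiled form; this text tells all that it offers. Calls block until the motion is done:
- reach(position, orientation): joint-space move of the TCP to a pose.
- movel(position, ori=None, vel=0.15): straight line of the TCP; ori=None keeps the orientation; vel is the mean speed in m/s.
- move_j(angles): joint-space move.
- move_gripper(opening, effort=None): opening from 0.0 (shut) to 1.0 (fully open); effort is the grip in N (None keeps the last); returns when the fingers have stopped.
- dwell(seconds).
- solve_ik(position, orientation): joint angles nearest the present ones, or None.
- get_image(name): name is "side" or "top"; returns a dict with "pixels" (384x512x3 uint8, blue, green, red), "intrinsics" (3x3 intrinsics, pixels), "k1" (the pictures are not rectified: a ray, as slopes to the right and down, at radius r is drawn at 1 + k1 r^2 times it, then the intrinsics apply), "R" (3x3) and "t" (3): a world point X has camera coordinates R X + t. Camera axes: x right, y down, z forward; pixel columns grow to the right and rows downward; lengths in m; the calibration is good to about 2 mm. A picture is of the moment at which its call begins. There is no depth.
A pose or a line that the arm cannot do raises PlanningError and nothing moves.
- sign_off(): hands the job in, once; it reports no verdict.
Readings, each from a call of its own:
- get_time_s(): time.
- get_qpos(): joint angles.
- get_dq(): joint speeds.
- get_joint_torque(): joint torques, N m.
- get_position(): TCP position.
- get_tool_rot(): TCP orientation.
- get_contact_force(): force on the tool from outside, world axes, zero at the start.
- get_ft_torque(): the same for the moment, N m.
- get_gripper_width(): opening from 0.0 (shut) to 1.0 (fully open).
Only numpy, scipy, OpenCV 4.12 (cv2) and the standard library are available. Lean on these libraries where they do the work, as an engineer would, in place of code of your own. Each camera call takes 0.05 s, during which the arm holds its last target.

### The job

On the jeweller's bench, push the longer of the two brass bars into the corner of the L-shaped steel bench stop, so that its long edge lies against the long stop and its end lies against the short stop. Slide it along the bench without lifting it, and leave the short bar and the ring blank where they are.

Things in the scene. Friction and masses are not known exactly. Their poses are not given: they have to be found in the camera images.
- stop: Immovable dark steel L on the bench, legs 12 mm high, 22 mm wide. Origin: inner corner of the L, at bench level. x points roughly away from the robot, y to its left. Long stop: face in the plane x = 0, running 360 mm from the corner towards -y, steel at x 0 to 22 mm. Short stop: face in the plane y = 0, running 70 mm towards -x, steel at y 0 to 22 mm. The bars lie at negative x and y.
- long_bar: Longer brass bar, 110 x 30 x 14 mm, about 0.4 kg, flat and loose on the bench, its centre 70 to 105 mm from the long stop's face, parallel with it to within 15 degrees. Origin: centre of its underside. x runs along its length, y across its width, z up. Registered in the corner, its origin is at x = -15 mm, y = -55 mm in the stop's frame, with its length along the long stop.
- short_bar: The shorter brass bar, 65 x 30 x 14 mm, about 0.2 kg, lying flat on the bench in line with the long bar, either nearer to the short stop or farther from it. Leave it alone. Origin: centre of its underside; x axis along its length.
- ring_blank: Brass ring blank, 32 mm outside and 20 mm inside diameter, 12 mm high, lying flat on the bench outside the L, beyond the short stop. Leave it alone. Origin: centre of its underside, z up.
There are look-alikes about, which are no part of the job. What is shaped like the long_bar but blue or purple is not meant.

How it is judged:
At the end, for the whole second after the job is handed in: The long bar lies flat and still on the bench in the corner of the stop: its centre is within 10 mm of where full contact with the long stop would put it and within 10 mm of where full contact with the short stop would put it, and its length is parallel with the long stop to within 10 degrees (x of long_bar in the frame of stop between -0.025 and -0.01 m and y of long_bar in the frame of stop between -0.065 and -0.05 m and z of long_bar in the frame of stop below 0.005 m and angle between the x axis of long_bar and the y axis of stop, either way round below 0.175 rad and angle between long_bar's own z axis and vertical below 0.1 rad and linear speed of long_bar below 0.01 m/s); the robot touches nothing.
It fails at once if the long bar was lifted more than 15 mm off the bench (height (world z) of long_bar above 0.015 m).
It fails at once if the short bar was moved more than 15 mm (distance of short_bar from where it was at the start of the episode above 0.015 m).
It fails at once if the ring blank was moved more than 15 mm (distance of ring_blank from where it was at the start of the episode above 0.015 m).
It also fails if it takes over 45 s, if anything falls off the work surface, if the arm or the gripper's body presses on something with over 40 N, if the wrist force passes 120 N, or if a joint passes its speed limit or range.

## Working session

There is one attempt and no reset: what is moved stays moved. The work goes in short steps, each a Python script; the robot and the scene stay as the last script left them, time stands still between calls to the robot, and variables do not carry over. Pictures are saved under pics/ and viewed, and the job is handed in when it is done.

```bash
mkdir -p pics; python3 - <<'E'
from rig import *
import cv2,pickle
for n in("top","side"):
    d=get_image(n);cv2.imwrite(f"pics/{n}0.png",d["pixels"]);pickle.dump(d,open(f"{n}0.pkl","wb"))
    print(n,d["intrinsics"],d["k1"],d["R"],d["t"])
print(get_time_s(),get_position(),get_tool_rot())
E
```

```text
top [[411.46653715   0.         260.03979204]
 [  0.         411.46653715 186.73123043]
 [  0.           0.           1.        ]] 0.03667488576315484 [[-0.003059   -0.9999717   0.00687353]
 [-0.99646241  0.00247085 -0.08400331]
 [ 0.08398395 -0.00710618 -0.99644177]] [0.07276037 0.57219397 0.82730641]
side [[407.41365123   0.         248.62904927]
 [  0.         407.41365123 187.28489613]
 [  0.           0.           1.        ]] -0.042559528978375255 [[-0.70960863 -0.70442755 -0.01540806]
 [-0.32923343  0.35083016 -0.87665475]
 [ 0.62294537 -0.61700893 -0.48087321]] [0.45114349 0.20072093 0.59295054]
0.1 [ 0.24856995 -0.59999946  0.2304956 ] [ 9.80772023e-01  1.95155439e-01 -1.95897135e-04 -7.45452497e-04]
```

View pics/top0.png

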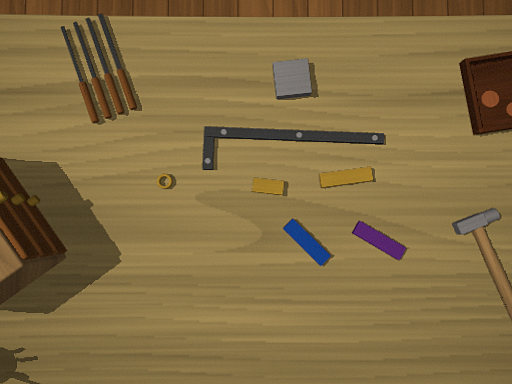

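View pics/side0.png

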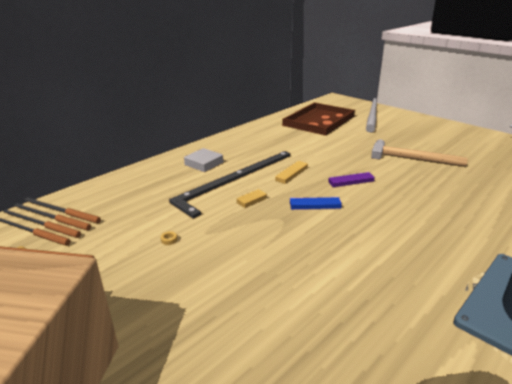

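Candidates in the top picture: long yellow bar (347,177), short yellow bar (268,186), blue bar (307,242) and purple bar (379,240). The brass one of about 110 mm is the target. I'll measure it and check it in a crop.

```bash
cat >h.py <<'E'
import numpy as np,cv2
def unproj(d,uv,z):
    K=np.asarray(d["intrinsics"]);R=np.asarray(d["R"]);t=np.asarray(d["t"])
    p=cv2.undistortPoints(np.asarray(uv,float).reshape(-1,1,2),K,np.array([d["k1"],0,0,0.])).reshape(-1,2)
    ray=np.c_[p,np.ones(len(p))]@R; C=-R.T@t
    return C+ray*((z-C[2])/ray[:,2])[:,None]
def bars(d):
    im=d["pixels"];hsv=cv2.cvtColor(im,cv2.COLOR_BGR2HSV)
    m=((hsv[...,1]>165)&(hsv[...,0]>15)&(hsv[...,0]<30)&(hsv[...,2]>120)).astype(np.uint8)
    m[:,:140]=0;m[:110]=0;m[280:]=0;m[:,440:]=0
    out=[]
    for c in cv2.findContours(m,cv2.RETR_EXTERNAL,cv2.CHAIN_APPROX_NONE)[0]:
        if cv2.contourArea(c)<30: continue
        P=unproj(d,c.reshape(-1,2),.014)[:,:2]
        (cx,cy),(w,h),a=cv2.minAreaRect((P*1000).astype(np.float32))
        B=cv2.boxPoints(((cx,cy),(w,h),a)); e=max(B[1]-B[0],B[2]-B[1],key=np.linalg.norm)
        a=np.arctan2(*e[::-1]); a=(a)%np.pi
        out.append((cx/1000,cy/1000,max(w,h),min(w,h),a,c.reshape(-1,2).mean(0)))
    return m,out
def stop(d):
    im=d["pixels"];g=im.max(2);m=(g<75).astype(np.uint8)
    n,l,s,_=cv2.connectedComponentsWithStats(m)
    k=l[138,260] or l[135,260]
    return (l==k).astype(np.uint8)
E
python3 - <<'E'
import pickle,cv2,numpy as np
from h import *
d=pickle.load(open("top0.pkl","rb"))
m,o=bars(d)
for b in o: print(np.round(b[:4],4),np.degrees(b[4]),b[5])
s=stop(d);print(s.sum())
c=max(cv2.findContours(s,0,1)[0],key=cv2.contourArea)
im=d["pixels"].copy();im[m>0]=(0,0,255);im[s>0]=(0,255,0)
a=cv2.resize(np.vstack([d["pixels"][110:210,150:400],im[110:210,150:400]]),None,fx=3,fy=3,interpolation=0)
cv2.imwrite("pics/crop1.png",a)
E
```

```text
[5.75300e-01 5.49000e-02 6.38055e+01 2.83133e+01] 83.49677 [267.77108434 185.74698795]
[ 0.5868  0.2726 27.4513 26.9911] 0.86081403 [163.71794872 180.64102564]
[ 5.946000e-01 -1.083000e-01  1.103303e+02  2.863210e+01] 97.47711 [345.53174603 176.45238095]
2188
```

View pics/crop1.png

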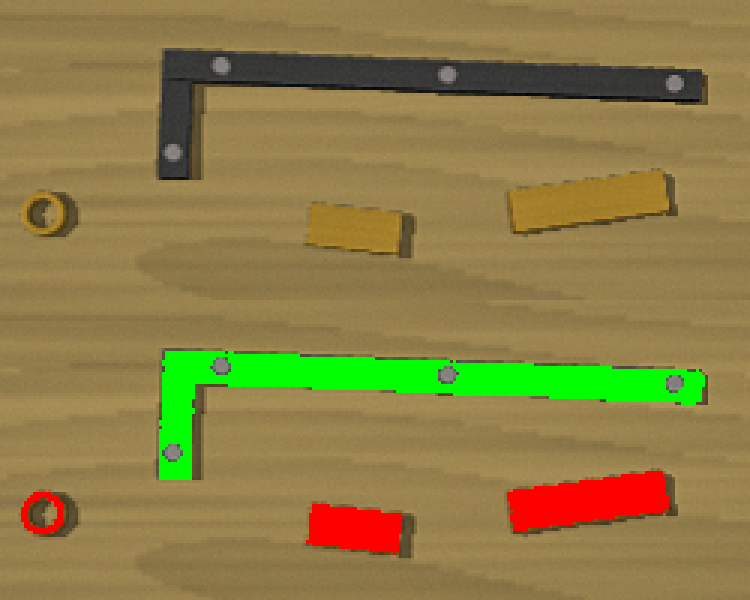

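The crop confirms it: the long brass bar at (346,176) measures 110 x 29 mm, and the short one at (268,186) measures 64 mm. The stop corner is near (215,138). Next I'll fit the stop frame.

```bash
cat >>h.py <<'E'
def stopframe(d):
    s=stop(d)
    cols=[c for c in range(232,378)]; up=[];lo=[]
    for c in cols:
        r=np.where(s[115:150,c])[0]+115
        if len(r)>5: up.append((c,r.min()-.5)); lo.append((c,r.max()+.5))
    le=[];ri=[]
    for r in range(146,163):
        c=np.where(s[r,195:225])[0]+195
        if len(c)>5: le.append((c.min()-.5,r)); ri.append((c.max()+.5,r))
    L=lambda uv,z:(lambda P:cv2.fitLine(P.astype(np.float32),cv2.DIST_HUBER,0,.001,.001).ravel())(unproj(d,uv,z)[:,:2])
    return L(up,.012),L(lo,.012),L(lo,0.),L(le,.012),L(ri,.012),L(ri,0)
E
python3 - <<'E'
import pickle
from h import *
d=pickle.load(open("top0.pkl","rb"))
R=np.asarray(d["R"]);print("cam",-R.T@d["t"])
f=stopframe(d)
for x in f: print(np.round(x,4),np.degrees(np.arctan2(x[1],x[0])))
uy=f[0][:2]*np.sign(f[0][1]); ux=np.array([uy[1],-uy[0]])
print("ux",ux,"uy",uy)
for x in f[:3]: print("x:",x[2:]@ux)
for x in f[3:]: print("y:",x[2:]@uy)
E
```

```text
cam [0.5009119  0.07722349 0.87192873]
[ 0.0414  0.9991  0.6937 -0.0206] 87.62469
[ 0.0431  0.9991  0.6703 -0.0204] 87.530556
[ 0.0431  0.9991  0.6727 -0.0217] 87.530556
[ 0.9964 -0.085   0.6459  0.1913] -4.8734097
[ 0.9997 -0.0253  0.6448  0.1688] -1.4505132
[ 0.9997 -0.0253  0.6468  0.1701] -1.4500375
ux [ 0.9991408  -0.04144502] uy [0.04144502 0.9991408 ]
x: 0.6939903
x: 0.67057973
x: 0.672998
y: 0.2179316
y: 0.19538428
y: 0.19674438
```

```bash
cat >>h.py <<'E'
uy=np.array([.04145,.99914]);ux=np.array([.99914,-.04145]);P0=ux*.672+uy*.196
def W(x,y): return P0+ux*x+uy*y
def F(p): v=np.asarray(p)[:2]-P0; return np.array([v@ux,v@uy])
def q(a): return [np.cos(a/2),np.sin(a/2),0.,0.]
AF=-np.radians(2.376)
E
python3 - <<'E'
from h import *
from rig import *
print(F([.5946,-.1083]),F([.5753,.0549]))
a=np.radians(7.48);n=np.array([np.cos(a),np.sin(a)])
c=np.array([.5946,-.1083]);s=c-n*.043
f0=get_contact_force()
move_gripper(0.5)
reach([*s,.12],q(a)); print(get_time_s(),f0,get_contact_force(),get_position())
movel([*s,.004],vel=.1)
print(get_time_s(),get_contact_force(),get_position(),get_gripper_width())
for nme in("side","top"):
    d=get_image(nme);im=d["pixels"]
    im=im[110:250,200:400] if nme=="side" else im[110:250,220:420]
    cv2.imwrite(f"pics/{nme}2.png",cv2.resize(im,None,fx=3.5,fy=3.5,interpolation=2))
E
```

```text
[-0.07342154 -0.27956047] [-0.09946958 -0.1173008 ]
2.6917 [ 0.28401147  0.5373605  -0.67179391] [-0.51105283 -1.20220162  0.94599395] [ 0.55195325 -0.11525841  0.12014494]
4.0 [ 0.75782811  0.04533382 -0.8314347 ] [ 0.55254472 -0.1139865   0.00462516] 0.49958869140015577
```

View pics/side2.png

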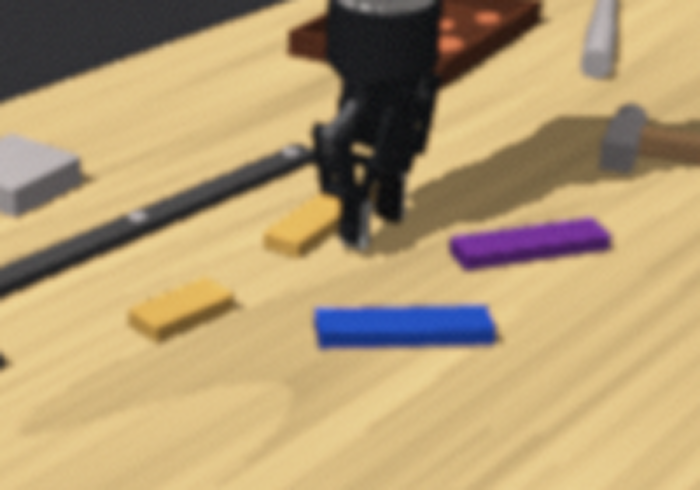

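View pics/top2.png

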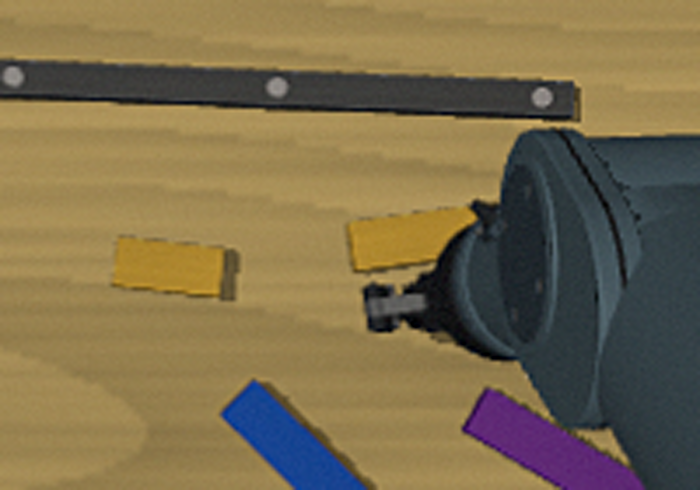

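Both fingers are down behind the long bar's near edge (top crop, about (395,305)), and the bar hasn't moved. Next I push it square towards the long stop.

```bash
python3 - <<'E'
from h import *
from rig import *
a=np.radians(7.48);n=np.array([np.cos(a),np.sin(a)])
p=get_position()
movel([*(p[:2]+n*.030),.004],vel=.06); print(get_time_s(),get_contact_force(),F(get_position()))
y=F(get_position())[1]
movel([*W(-.052,y),.004],q(AF),vel=.05); print(get_time_s(),get_contact_force(),F(get_position()))
x=-.052
while x<-.037:
    x+=.0015; movel([*W(x,y),.004],vel=.03)
    f=np.asarray(get_contact_force()); print(round(x,4),get_time_s(),np.round(f,1),np.round(F(get_position()),4))
    if f[:2]@ux<-12: break
d=get_image("top");cv2.imwrite("pics/top3.png",cv2.resize(d["pixels"][110:210,180:420],None,fx=3,fy=3))
E
```

```text
4.7583 [-0.58803708 -0.26580468  0.10255755] [-0.08530213 -0.28172176]
5.5833 [ 0.2776106  -0.10737164 -0.9599932 ] [-0.05171246 -0.28184072]
-0.0505 5.8333 [-1.4  0.5  0.9] [-0.0507 -0.2819]
-0.049 6.0833 [-3.9 -0.1  1.5] [-0.0494 -0.2819]
-0.0475 6.3333 [-1.4 -0.3  0.2] [-0.0473 -0.2817]
-0.046 6.5833 [-1.1 -0.2 -1. ] [-0.0457 -0.2816]
-0.0445 6.8333 [-1.   0.5 -0.8] [-0.0442 -0.2816]
-0.043 7.0833 [-0.9  0.3 -0. ] [-0.0427 -0.2817]
-0.0415 7.3333 [-1.8 -0.3 -0.4] [-0.0413 -0.2817]
-0.04 7.5833 [-3.2  0.6  2. ] [-0.0403 -0.2818]
-0.0385 7.8333 [-8.2  0.4  4.6] [-0.0403 -0.2818]
-0.037 8.0833 [-11.7   1.3   7.8] [-0.0403 -0.2818]
```

View pics/top3.png

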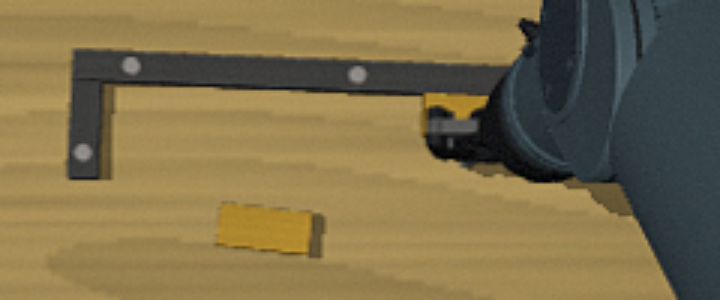

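The bar's edge is flush with the long stop: the force builds up and the position stalls at -0.0403. I'll back off, shut the fingers and push from the far end.

```bash
python3 - <<'E'
from h import *
from rig import *
y=F(get_position())[1]
movel([*W(-.065,y),.004],vel=.08)
movel([*W(-.065,y),.06],vel=.15)
move_gripper(0.0)
movel([*W(-.017,-.375),.06],vel=.2)
movel([*W(-.017,-.375),.005],vel=.08)
print(get_time_s(),get_contact_force(),F(get_position()),get_position()[2])
d=get_image("top");cv2.imwrite("pics/top4.png",cv2.resize(d["pixels"][110:210,180:420],None,fx=3,fy=3))
d=get_image("side");cv2.imwrite("pics/side4.png",cv2.resize(d["pixels"][110:230,180:380],None,fx=3.5,fy=3.5))
E
```

```text
11.1583 [ 0.42169123 -0.05125239 -0.31813066] [-0.01660813 -0.37512637] 0.005290257555066534
```

View pics/top4.png

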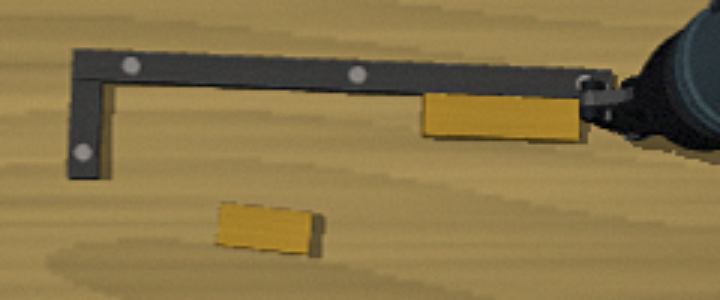

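View pics/side4.png

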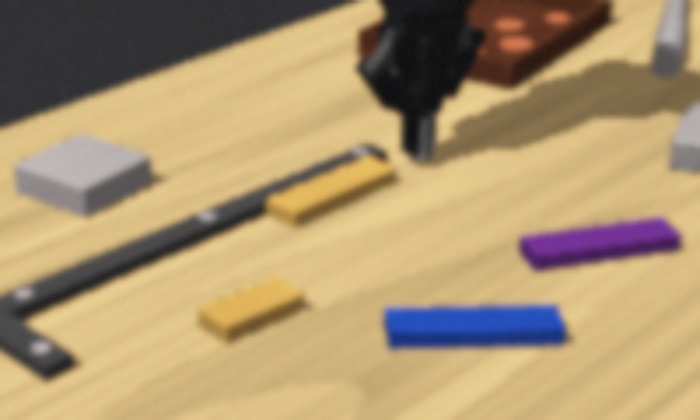

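The bar lies flush along the long stop (top crop (423–583, 95–140)) with the shut fingers just beyond its far end. Pushing it along now.

```bash
python3 - <<'E'
from h import *
from rig import *
for y in(-.33,-.27,-.20,-.14):
    movel([*W(-.016,y),.005],vel=.06); print(get_time_s(),np.round(get_contact_force(),1),F(get_position()))
    d=get_image("top");m,o=bars(d)
    for b in o: print("   ",np.round(F(b[:2]),4),np.round(b[2:4],1),round(np.degrees(b[4]),1))
y=-.14
while y<-.113:
    y+=.002; movel([*W(-.016,y),.005],vel=.03)
    f=np.asarray(get_contact_force()); print(round(y,4),np.round(f,1),np.round(F(get_position()),4))
    if f[:2]@uy<-12: break
print(get_time_s())
d=get_image("top");cv2.imwrite("pics/top5.png",cv2.resize(d["pixels"][110:210,180:420],None,fx=3,fy=3))
E
```

```text
12.1583 [ 0.6 -0.2  0.4] [-0.01571488 -0.32951382]
    [-0.0995 -0.1175] [64.  28.5] 83.7
    [-0.097   0.0997] [29.1 27.3] 89.9
    [-0.0142 -0.2605] [109.4  28.5] 87.6
13.3583 [ 0.9 -0.2 -0.3] [-0.01587766 -0.27001138]
    [-0.0995 -0.1175] [64.  28.5] 83.7
    [-0.097   0.0997] [29.1 27.3] 89.9
    [-0.0139 -0.201 ] [110.4  29.2] 87.4
14.725 [-0.   0.1 -0.4] [-0.0159338  -0.19992579]
    [-0.0999 -0.1174] [64. 29.] 83.5
    [-0.097   0.0997] [29.2 27.3] 89.9
    [-0.014  -0.1325] [108.5  29.1] 87.6
15.925 [-0.3 -0.3  0.4] [-0.0158807  -0.13994002]
    [-0.1    -0.1174] [64.  29.2] 83.5
    [-0.098   0.0996] [29.4 29.1] 0.8
    [-0.0144 -0.0671] [100.9  29.3] 86.3
-0.138 [-0.7 -0.9  0.4] [-0.016  -0.1382]
-0.136 [ 0.4 -1.9  0. ] [-0.016  -0.1362]
-0.134 [ 0.3 -1.2  0.2] [-0.016  -0.1338]
-0.132 [ 0.3 -1.4  0.3] [-0.0161 -0.1316]
-0.13 [-0.5 -0.9 -0.3] [-0.016  -0.1296]
-0.128 [-0.8 -1.6 -1.3] [-0.016  -0.1277]
-0.126 [ 0.8 -0.5  0. ] [-0.016  -0.1256]
-0.124 [-1.2 -1.4 -0.2] [-0.016  -0.1236]
-0.122 [ 0.3 -1.5 -0.9] [-0.016  -0.1217]
-0.12 [-0.9 -4.9  0.7] [-0.016  -0.1211]
-0.118 [-1.1 -8.1  1.2] [-0.016  -0.1209]
-0.116 [ -0.6 -10.2   2.6] [-0.0159 -0.1207]
-0.114 [ -0.6 -14.    2. ] [-0.0159 -0.1206]
19.225
```

View pics/top5.png

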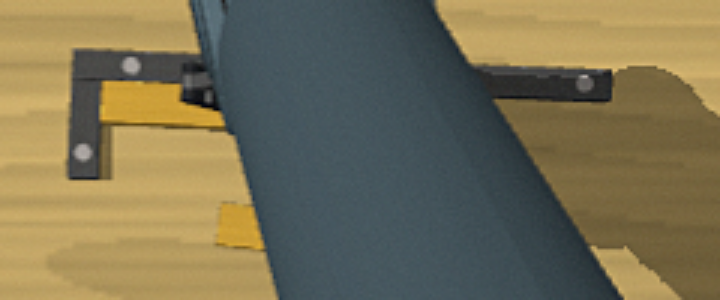

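The bar has stopped against the short stop (left end at (100,105) in the crop), and the force is building. Backing off and checking.

```bash
python3 - <<'E'
from h import *
from rig import *
movel([*W(-.016,-.145),.005],vel=.06)
movel([*W(-.016,-.145),.12],vel=.2)
movel([*W(-.02,-.32),.18],vel=.25)
dwell(.3)
d=get_image("top");m,o=bars(d)
for b in o: print("   ",np.round(F(b[:2]),4),np.round(b[2:4],1),round(np.degrees(b[4]),1))
print(get_time_s(),get_contact_force(),F(get_position()))
cv2.imwrite("pics/top6.png",cv2.resize(d["pixels"][110:210,150:400],None,fx=3,fy=3))
d=get_image("side");cv2.imwrite("pics/side6.png",cv2.resize(d["pixels"][130:250,140:340],None,fx=3.5,fy=3.5))
E
```

```text
[-0.0995 -0.1175] [64.  28.3] 83.5
    [-0.097   0.0997] [29.1 27.3] 89.9
    [-0.0141 -0.0544] [108.8  28.6] 87.4
21.9083 [-0.01579548  0.47188548  0.6445847 ] [-0.01999733 -0.31907275]
```

View pics/top6.png

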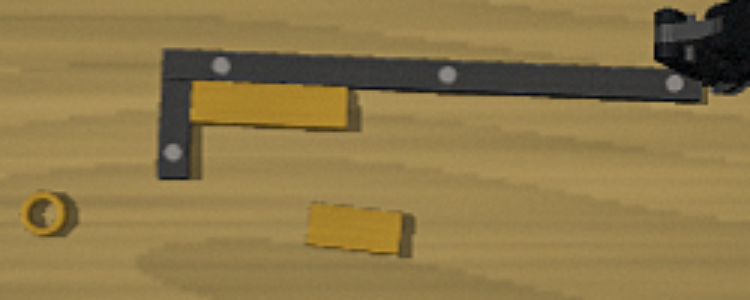

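View pics/side6.png

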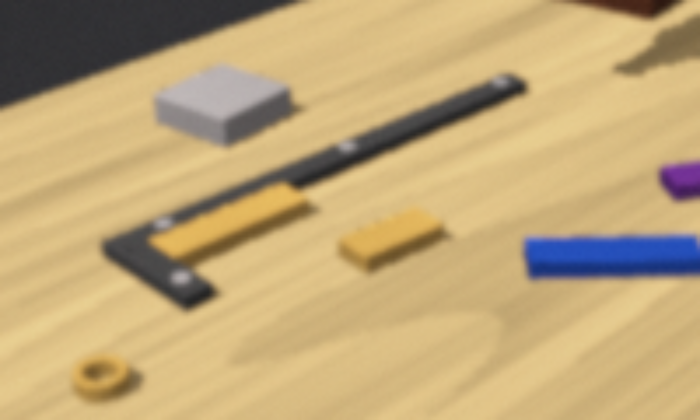

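Both views show the bar flat and fully in the corner, the short bar and ring where they were, and the arm clear.

```bash
python3 -c "
from rig import *
sign_off();print(get_time_s())"
```

```text
the job is handed in; nothing more can be done
the job is handed in; nothing more can be done
```

The long brass bar is in the corner of the stop, and I handed the job in at about 22 s. I pushed it broadside against the long stop with two spread fingertips. Then I pushed its far end with the shut fingers until it stalled against the short stop at about 14 N.

My last check was from the top and side cameras:
- **Long bar:** its centre measured (-14.1, -54.4) mm in the stop's frame, against a target of (-15, -55) mm. It was parallel with the long stop to within 0.2° and looked flat on the bench.
- **Short bar and ring blank:** their measured positions were the same as before, to within 1 mm.
- **Arm:** it was clear of everything, about 0.18 m above the bench.

The bar's centre reads up to 1 mm past full contact on both axes, which is within the 2 mm camera calibration. No check failed. One top-camera reading during the push showed the bar 101 mm long at 86.3°, because the arm partly hid it; the final picture with a clear view showed 109 mm at 87.4°.

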